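# Fill the spool carrier in order, then free the sagging gate bolt and hold the gate ajar

### The arm

A 6-joint arm with a two-finger parallel gripper is mounted at the origin on the work surface. World frame = base frame: x ahead of the robot, y to its left, z up, the work surface at z = 0. Lengths are in m, angles in rad, forces in N, time in s.
With the tool pointing down it reaches from about 0.375 to 0.9 m from the base axis. Payload 3.1 kg.
Tool frame: the origin (TCP) lies on the centre line of the jaws, within the pads' length; the fingertips stand 11 mm ahead of it and the grasp point (between the pads) lies 8 mm behind it; x points along the fingers, y is the direction in which the jaws open and shut, and the axes are right-handed (so a half turn about x gives the same grasp; the last joint's range is limited). The gripper opens to 87 mm and grips with 3 to 60 N. Pads are 19 mm wide; open, the fingers measure 117 mm over their backs; the gripper's body (75 mm by 190 mm) begins 51 mm behind the grasp point.
Start: joints at [0.936, 0.527, 1.433, -0, 1.181, -0.178], TCP at [0.275, 0.561, 0.234] pointing down, gripper open.
Joint ranges: [-3.08, 3.08], [-0.75, 2.2], [0.22, 2.44], [-1.43, 4.57], [0, 2.65], [-2.85, 2.85]. Speed limits (rad/s): [2.79, 2.79, 3.14, 3.14, 3.14, 3.14].

### API

Orientations are given as a unit quaternion [x, y, z, w].
In Python, from rig import robot, camera, camera_info gives the robot as it stands.
- The arm moves only by the shell command python3 -m inch 'ROWS' [FORCE]. ROWS is JSON, a list that holds one entry, the list of rows, each a list of 5 numbers: the shift along the tool's x, y, z in cm, then the turn about the tool's x in rad, then the opening, from 0 (shut) to 1 (fully open). A call has 1 to 8 rows; each row shifts and turns the pose as measured when the row begins, along the tool's axes as they then stand; what a row does not reach is not made up. A row lasts 1/12 s, in which the tool goes at most 41.7 mm and 7.16 degrees, less where a joint would pass 70% of its speed; a pose out of reach is approached as far as the arm can. A call with a gripper value outside its range is refused whole. The fingers move at their own pace and stop on an object; FORCE is the grip in N (left out, the last holds). Time passes only in rows, so rows that do not move let the fingers close. It gives the time, the measured TCP pose, the force and the opening at its end, in the units of the state.
- robot.get_obs(): the state, without advancing time (a new reading comes with each control period).
- camera(name): name is "scene" or "side" or "wrist"; returns the picture (420x560x3 uint8, red, green, blue); there is no depth.
- camera_info(name): a dict with "camera_matrix" (3x3 intrinsics, pixels), "dist" ([k1, k2, p1, p2, k3] as OpenCV has them; the pictures are not rectified), "rvec" (rotation vector, rad) and "tvec" (3), from world to camera coordinates, as OpenCV has them. Camera axes: x right, y down, z forward; pixel columns grow to the right and rows downward; lengths in m; the calibration is good to about 2 mm. A picture is of the moment at which its call begins: read the wrist's pose just before it. camera_info takes no time and is no camera call; for the wrist camera it gives the pose at the moment of the call.
- robot.hand_in(): hands the job in, once; it reports no verdict.
The state is a dict: "time": time; "q": joint angles; "joint_velocities": joint speeds; "joint_torque": joint torques, N m; "position": TCP position; "tool_rot": TCP orientation; "ft_force": force on the tool from outside, world axes, zero at the start; "moment": the same for the moment, N m; "grip_width": finger opening in m.
Only numpy, scipy, OpenCV 4.12 (cv2) and the standard library are available. Lean on these libraries where they do the work, as an engineer would, in place of code of your own. Each camera call takes 0.05 s, during which the arm holds its last target. There are 200 camera calls.

### The job

Load the wooden carrier for the thread lock-up: stand the tall spool in pocket one (one stud) first, then the short spool that is standing on the cutting mat in pocket two (two studs), and let go of both. Then take the upright handle of the lock-up gate's sagging bolt, lift the bolt over the bent keeper lip while drawing it fully back (do not force it through), and swing the gate ajar to about 30 degrees. The gate springs shut, so finish still firmly gripping the bolt's handle and holding the gate still at that angle; leave the carrier, the third spool and the other things on the table where they are.

Things in the scene. Friction and masses are not known exactly. Their poses are not given: they have to be found in the camera images.
- tall_spool: loose spool of cream thread with wooden end flanges, standing upright on the mat: 80 mm tall, flanges 34 mm across and 4 mm thick, thread 32 mm across, about 70 g. Origin: centre of its underside; z up along its axis.
- short_spool: the same kind of spool, but 50 mm tall, about 45 g, standing upright on the mat. Origin: centre of its underside; z up.
- tray: the carrier: loose wooden block 225 (x) x 86 (y) x 22 mm, 0.95 kg, with three round pockets 39 mm across and 14 mm deep, 70 mm apart along its x. Beside each pocket, at the -y edge, one, two or three small steel studs give its number: one at the -x end, two in the middle, three at the +x end. Origin: centre of its underside.
- pocket1 (a point): centre of the floor of pocket one, 8 mm above the carrier's underside (14 mm below its top face)
- pocket2 (a point): centre of the floor of pocket two, 8 mm above the carrier's underside
- stock_spool: a 50 mm tall spool already standing in pocket three; it stays there. Origin: centre of its underside.
- cage: the lock-up: fixed dark steel wire cage, open on top, 125 mm tall, reaching 205 mm back from its gate to the cage's -y. Origin: on the table under the gate, 140 mm from its hinge line. The shut gate lies along the cage's x, hinge at the -x end, keeper post at the +x end; it swings out to +y. Only the bolt, its guides and the keeper stand above 125 mm.
- gate (a joint): gate angle in rad, 0 shut, growing as the free end swings towards the cage's +y (anticlockwise from above); stop at 1.2. Aluminium frame 248 mm long, 125 mm tall, 14 mm thick. A spring shuts it (about 0.3 N m shut, 0.45 N m at 0.5 rad). While the bolt's nose is in the keeper the gate cannot open.
- gate_hinge (a point): point on the gate's vertical hinge axis, at the height of the gate's top, 125 mm above the table
- bolt_draw (a joint): how far the bolt is drawn back, in m, along the gate towards the hinge (the cage's -x while shut): 0 fully shot, stop at 0.055. The nose is clear of the lip and keeper from 0.036; with the handle held, the bolt need not be lifted beyond that. Drag about 1.2 N; it stays where it is left.
- bolt_lift (a joint): how far the bolt is raised in its tall worn guides, in m: 0 hanging at the bottom by its own weight (about 3 N), stop at 0.026. The nose passes over the lip when raised 0.015 or more; lower than that the lip stops it after 2 to 5 mm of draw.
- bolt_handle (a point): grip point on the axis of the bolt's upright round steel handle, 16 mm across, plain for 52 mm below this point; a 22 mm cap, 6 mm thick, begins 16 mm above it. Axes as the gate: x from hinge to free end, y outward, z up. Shut and hanging it is 206 mm above the table, 160 mm from the hinge axis. Bolt guides (26 mm across, tops 189 mm above the table) stand 60 and 195 mm from the hinge axis.
- keeper_lip (a point): middle of the upper edge of the keeper's bent aluminium lip, 27 mm wide, 16 mm above the keeper post's top; behind it, away from the gate, lies the bolt's nose, 22 mm long, between two upright keeper plates 46 mm tall
- mug: white mug, 82 mm across, 92 mm tall; a bystander, to be left alone. Origin: centre of its underside.
- tumbler: glass tumbler, 68 mm across, 85 mm tall; a bystander, to be left alone. Origin: centre of its underside.
- eraser: white eraser, 45 x 22 x 13 mm; a bystander, to be left alone. Origin: centre of its underside.
- tape_case: round grey tape-measure case, 54 mm across, 18 mm tall; a bystander, to be left alone. Origin: centre of its underside.
- chalk_tin: flat round tin, 60 mm across, 22 mm tall; a bystander, to be left alone. Origin: centre of its underside.
Not all that is in view belongs to the job. Leave any black or green look-alike of the short_spool alone. Leave any yellow look-alike of the tall_spool alone.

How it is judged:
By the outcome, as a careful person would: the job done as asked, in the order asked, and still so for the second after the job is handed in, while the arm keeps its last pose, push and grip.
It also fails if it takes over 61 s, if anything falls off the work surface, if the arm or the gripper's body presses on something with over 40 N, if the wrist force passes 120 N, or if a joint passes its speed limit or range.

## Working session

There is one attempt and no reset: what is moved stays moved. The work goes in short steps, Python scripts to look and compute and a shell command to move; the robot and the scene stay as the last step left them, time stands still between calls to the robot, and variables do not carry over. Pictures are saved under pics/ and viewed, about 8 in all and at most 12, crops included, and the job is handed in when it is done.

```bash
ls; mkdir -p pics
python3 - <<'E'
from rig import robot,camera,camera_info
import cv2
o=robot.get_obs();print(o)
for n in("scene","side"):
    cv2.imwrite(f"pics/{n}0.png",camera(n)[:,:,::-1]);print(n,camera_info(n))
E
```

```text
pics
{'time': 0.0, 'q': array([ 9.36526976e-01,  5.28462275e-01,  1.43390232e+00, -5.80491678e-05,
        1.18134768e+00, -1.78519560e-01]), 'joint_velocities': array([ 1.44184655e-03, -5.49489105e-04,  4.40358693e-05, -1.17442067e-03,
       -1.73844022e-03,  3.11272858e-05]), 'joint_torque': array([-1.40699314e-03, -4.40043747e+01, -1.76590794e+01,  6.31611259e-02,
        5.81772847e-02, -1.51045306e-04]), 'position': array([0.27466292, 0.56063552, 0.23257397]), 'tool_rot': array([ 0.15903742,  0.68910731, -0.16042915,  0.68854971]), 'ft_force': array([ 0.19637159,  0.27251935, -0.88623893]), 'moment': array([ 0.0061242 ,  0.06399167, -0.01624641]), 'grip_width': 0.08661191186336145}
scene {'camera_matrix': array([[510.8207331 ,   0.        , 282.30117809],
       [  0.        , 510.8207331 , 200.01228093],
       [  0.        ,   0.        ,   1.        ]]), 'dist': array([-0.10939724,  0.        ,  0.        ,  0.        ,  0.        ]), 'rvec': array([ 1.09421968,  2.57158816, -0.78712954]), 'tvec': array([ 0.3163607 , -0.26310102,  1.39544099])}
side {'camera_matrix': array([[406.00661357,   0.        , 280.01067316],
       [  0.        , 406.00661357, 206.88096643],
       [  0.        ,   0.        ,   1.        ]]), 'dist': array([-0.05056769,  0.        ,  0.        ,  0.        ,  0.        ]), 'rvec': array([ 2.13861646, -0.89644275,  0.41662707]), 'tvec': array([-0.30965229,  0.38936361,  0.72165307])}
```

View pics/scene0.png

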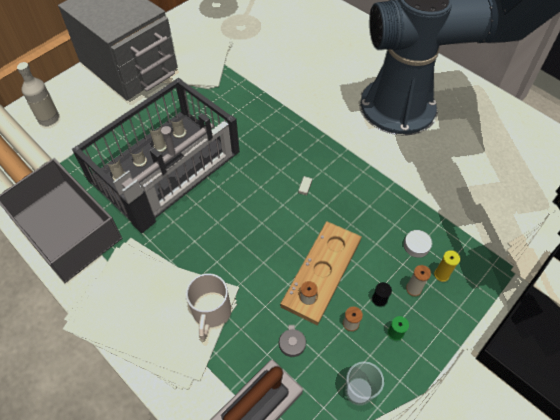

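View pics/side0.png

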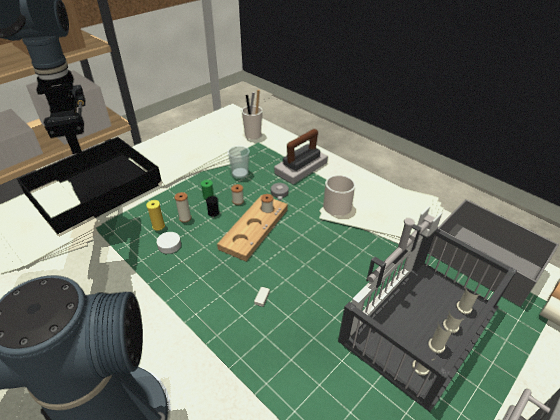

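Scene view: the robot is at top right. The tall spool is at about (418,280) and the short spool at (353,318). The carrier is at (322,270), with the stock spool at (309,292). The cage is at (160,150), with the gate facing the carrier. Next I'll take enlarged crops and a first round of measurements.

```bash
cat > h.py <<'E'
import numpy as np,cv2
from rig import robot,camera,camera_info
def cam(n):
    i=camera_info(n);R=cv2.Rodrigues(np.array(i['rvec'],float))[0];return i['camera_matrix'],np.array(i['dist']),R,np.array(i['tvec']).ravel()
def ray(n,p,c=None):
    K,d,R,t=c or cam(n);u=cv2.undistortPoints(np.array([[p]],float),K,d)[0,0]
    v=R.T@np.r_[u,1];return -R.T@t,v/np.linalg.norm(v)
def plane(n,p,z,c=None):
    o,v=ray(n,p,c);return o+v*(z-o[2])/v[2]
def tri(a,pa,b,pb,ca=None,cb=None):
    o1,v1=ray(a,pa,ca);o2,v2=ray(b,pb,cb)
    s=np.linalg.lstsq(np.c_[v1,-v2],o2-o1,rcond=None)[0]
    x,y=o1+s[0]*v1,o2+s[1]*v2;return (x+y)/2,np.linalg.norm(x-y)
def proj(n,P,c=None):
    K,d,R,t=c or cam(n);return cv2.projectPoints(np.atleast_2d(np.array(P,float)),cv2.Rodrigues(R)[0],t,K,d)[0][:,0]
E
python3 - <<'E'
from h import *
A=cv2.imread('pics/scene0.png');B=cv2.imread('pics/side0.png')
def crop(I,x,y,w,h):return cv2.resize(I[y:y+h,x:x+w],(400,300),interpolation=cv2.INTER_CUBIC)
cv2.imwrite('pics/c1.png',np.vstack([np.hstack([crop(A,270,210,200,150),crop(A,70,70,180,135)]),np.hstack([crop(B,140,165,160,120),crop(B,335,185,160,120)])]))
for n,I in(('scene',A),('side',B)):
    h=cv2.cvtColor(I,cv2.COLOR_BGR2HSV)
    m=cv2.inRange(h,(3,150,60),(14,255,220))
    k,_,s,c=cv2.connectedComponentsWithStats(m)
    for i in range(1,k):
        if s[i,4]>15:print(n,s[i],c[i].round(1),*[plane(n,c[i],z)[:2].round(3) for z in(.05,.058,.08)])
E
```

```text
scene [151   0  34  11 195] [167.1   3.1] [ 0.186 -0.763] [ 0.192 -0.753] [ 0.21  -0.725]
scene [414 266  16  14 167] [421.9 272.5] [0.404 0.351] [0.409 0.352] [0.421 0.355]
scene [301 282  16  15 181] [308.5 288.8] [0.595 0.205] [0.598 0.207] [0.606 0.213]
scene [346 307  16  16 188] [353.4 314.6] [0.575 0.306] [0.578 0.307] [0.586 0.311]
scene [224 367  58  53 856] [254.2 394.7] [0.819 0.275] [0.82  0.277] [0.823 0.281]
side [288 135  17  13  53] [295.9 140.8] [0.881 0.355] [0.871 0.346] [0.844 0.322]
side [175 194  12   7  23] [179.1 197.7] [0.433 0.383] [0.428 0.374] [0.415 0.349]
```

View pics/c1.png

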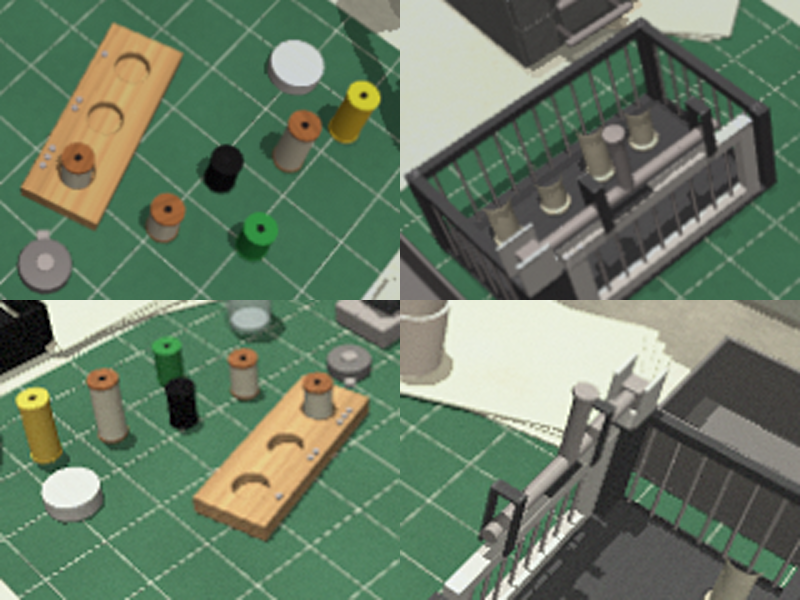

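The crops show one stud beside the pocket nearest the robot, at scene (336,244), and pocket two at (322,268). The stock spool is in pocket three. The gate hinge is at the end nearest the robot, and the handle cap is at scene (166,130), side (409,221).

Run:
```python
from h import *
S=lambda x,y:(270+x/2,210+y/2); G=lambda x,y:(70+(x-400)/2.2222,70+y/2.2222)
L=lambda x,y:(140+x/2.5,165+(y-300)/2.5); M=lambda x,y:(335+(x-400)/2.5,185+(y-300)/2.5)
r=lambda a:np.round(a,4)
print('p1',r(plane('scene',S(132,68),.022)),r(plane('side',L(251,486),.022)))
print('p2',r(plane('scene',S(105,117),.022)),r(plane('side',L(286,443),.022)))
print('stock',r(plane('scene',S(77,157),.058)),r(plane('side',L(317,381),.058)))
for n,a,b,z in(('tall',(304,125),(103,379),.08),('short',(168,210),(243,358),.05),('yellow',(363,96),(34,398),.08),('black',(226,160),(181,387),.05),('green',(260,230),(168,347),.05),('tin',(296,65),(72,488),.022)):
    print(n,r(plane('scene',S(*a),z)),r(plane('side',L(*b),z)),tri('scene',S(*a),'side',L(*b))[0].round(3))
for n,a,b in(('cap',(613,133),(585,390)),('hingecorner',(748,122),(455,580)),('lip',(512,243),(632,380)),('guide1top',(697,104),(510,490))):
    print(n,tri('scene',G(*a),'side',M(*b)))
A=cv2.imread('pics/scene0.png');h=cv2.cvtColor(A,cv2.COLOR_BGR2HSV)
m=cv2.inRange(h,(8,70,120),(22,220,255));m[:215]=0;m[330:]=0;m[:,:275]=0;m[:,370:]=0
c=max(cv2.findContours(m,0,2)[0],key=cv2.contourArea);ap=cv2.approxPolyDP(cv2.convexHull(c),5,True)[:,0]
for p in ap:print(p,r(plane('scene',p,.022)))
print(r(np.array([plane('scene',p,.022)[:2] for p in ap[[0]]])),cv2.minAreaRect(np.float32([plane('scene',p[0],.022)[:2]*1000 for p in c])))
```

```text
p1 [0.4631 0.1689 0.022 ] [0.4621 0.1618 0.022 ]
p2 [0.5288 0.1871 0.022 ] [0.5317 0.1838 0.022 ]
stock [0.5973 0.2064 0.058 ] [0.5983 0.2036 0.058 ]
tall [0.4212 0.3549 0.08  ] [0.4213 0.3493 0.08  ] [0.422 0.354 0.078]
short [0.5744 0.3075 0.05  ] [0.5743 0.3004 0.05  ] [0.575 0.305 0.047]
yellow [0.3513 0.3807 0.08  ] [0.3518 0.3749 0.08  ] [0.352 0.379 0.078]
black [0.492  0.3162 0.05  ] [0.492  0.3099 0.05  ] [0.493 0.314 0.048]
green [0.5281 0.3868 0.05  ] [0.5267 0.3778 0.05  ] [0.528 0.385 0.046]
tin [0.3334 0.2987 0.022 ] [0.3304 0.2904 0.022 ] [0.332 0.297 0.017]
cap (array([ 0.60300908, -0.19544173,  0.22572376]), np.float64(0.004123221192931493))
hingecorner (array([ 0.45122887, -0.19298672,  0.12338801]), np.float64(0.009636480416334534))
lip (array([ 0.72261164, -0.19853852,  0.16415124]), np.float64(0.015233898466053735))
guide1top (array([ 0.50512744, -0.19736951,  0.18801624]), np.float64(0.005096711270451773))
[328 222] [0.4323 0.1189 0.022 ]
[360 238] [0.4144 0.1976 0.022 ]
[316 321] [0.6263 0.2556 0.022 ]
[281 302] [0.6455 0.1763 0.022 ]
[[0.4323 0.1189]] ((529.0386962890625, 187.09255981445312), (225.1362762451172, 86.83672332763672), 16.258583068847656)
```

The geometry checks out: the carrier measures 225×87 mm at 16.3°, the pockets are 70 mm apart, the cap is at z≈0.226, and the gate lies along world x. Now I'll plan the first move.

```bash
cat >> h.py <<'E'
from scipy.spatial.transform import Rotation as Ro
def nav(t,jaw=None):
    o=robot.get_obs();R=Ro.from_quat(o['tool_rot']).as_matrix();p=o['position']
    a=np.degrees(np.arctan2(R[1,1],R[0,1]));turn=0
    if jaw is not None:
        turn=(jaw-a+90)%180-90      # about world z, tool x is down => negative
    T=Ro.from_euler('z',turn,degrees=True).as_matrix()@R;d=np.array(t)-p
    print(f"t={o['time']:.2f} tcp={p.round(4)} jaw={a:.1f} toolx={R[:,0].round(3)} w={o['grip_width']:.4f} F={o['ft_force'].round(1)} | turn {-np.radians(turn):.3f}; shift cm before turn {(R.T@d*100).round(2)} after {(T.T@d*100).round(2)} q6={o['q'][5]:.2f}")
E
python3 -c "
from h import *
nav([.421,.352,.20],106.3)"
```

```text
t=0.10 tcp=[0.2747 0.5607 0.2327] jaw=63.9 toolx=[-0.001 -0.002 -1.   ] w=0.0868 F=[ 0.6  0.4 -0. ] | turn -0.740; shift cm before turn [  3.28 -12.29  22.32] after [  3.31 -24.13   8.19] q6=-0.18
```

```bash
python3 -m inch '[[[0,0,0,-0.12,1],[0,0,0,-0.12,1],[0,0,0,-0.12,1],[0,0,0,-0.12,1],[0,0,0,-0.12,1],[0,0,0,-0.12,0.75],[0,0,0,-0.02,0.75]]]' 20; python3 -m inch '[[[0.5,-3.5,1.2,0,0.75],[0.5,-3.5,1.2,0,0.75],[0.5,-3.5,1.2,0,0.75],[0.5,-3.5,1.2,0,0.75],[0.5,-3.5,1.2,0,0.75],[0.5,-3.5,1.2,0,0.75],[0.3,-3.1,1,0,0.75],[0,0,0,0,0.75]]]'
python3 - <<'E'
from h import *
nav([.421,.352,.20],106.3)
c=cam('wrist');cv2.imwrite('pics/w1.png',camera('wrist')[:,:,::-1])
np.savez('w1.npz',K=c[0],d=c[1],R=c[2],t=c[3])
print(-c[2].T@c[3],c[2][2])
for n,P in(('tall',(.421,.352,.08)),('short',(.574,.304,.05))):print(n,proj('wrist',P,c))
E
```

```text
time: 0.68
position: [0.2729, 0.5583, 0.2284]
tool_rot: [-0.114, 0.701, 0.109, 0.695]
ft_force: [-0.4, 0.5, 0.5]
grip_width: 0.0804
time: 1.35
position: [0.4293, 0.3496, 0.1912]
tool_rot: [-0.118, 0.701, 0.113, 0.694]
ft_force: [0.7, 0.0, -0.2]
grip_width: 0.0654
t=1.35 tcp=[0.4293 0.3496 0.1912] jaw=108.8 toolx=[-0.009 -0.009 -1.   ] w=0.0654 F=[ 0.7  0.  -0.2] | turn 0.044; shift cm before turn [-0.87  0.49 -0.72] after [-0.87  0.46 -0.74] q6=-1.41
[0.36209134 0.32736549 0.34377107] [ 0.24477022  0.07709291 -0.96651137]
tall [[282.81462155 208.20038676]]
short [[196.10242097 315.41000094]]
```

View pics/w1.png

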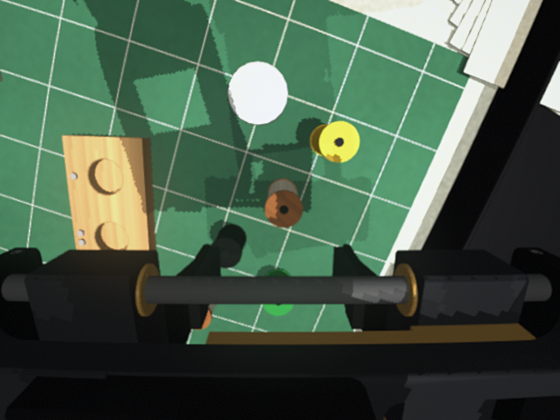

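The wrist view puts the tall spool's flange at (283,209), against a prediction of (282.8,208.2), so its position holds. Pocket one's rim is at about (107,176). I'll check that and refine.

Run:
```python
from h import *
z=np.load('w1.npz');c=(z['K'],z['d'],z['R'],z['t'])
I=cv2.imread('pics/w1.png');h=cv2.cvtColor(I,cv2.COLOR_BGR2HSV)
print('p1',plane('wrist',(107,176),.022,c),'edge pts',plane('wrist',(63,136),.022,c),plane('wrist',(150,137),.022,c))
m=cv2.inRange(h,(3,120,40),(16,255,220));m[:185]=0;m[235:]=0;m[:,:255]=0;m[:,310:]=0
p=cv2.findNonZero(cv2.morphologyEx(m,cv2.MORPH_OPEN,np.ones((3,3))))
cc=cv2.minEnclosingCircle(p);print(cc,plane('wrist',cc[0],.08,c))
nav([.421,.352,.042],106.3)
```

```text
p1 [0.4613887  0.16649962 0.022     ] edge pts [0.43470605 0.11253727 0.022     ] [0.40663666 0.2021645  0.022     ]
((283.1295471191406, 208.163818359375), 18.601655960083008) [0.42087747 0.35225465 0.08      ]
t=1.40 tcp=[0.4278 0.3512 0.1913] jaw=108.8 toolx=[-0.011 -0.007 -1.   ] w=0.0650 F=[-0.5 -0.2  0.4] | turn 0.044; shift cm before turn [14.94  0.35 -0.43] after [14.94  0.32 -0.44] q6=-1.41
```

```bash
python3 -m inch '[[[2,0.3,-0.4,0.04,0.75],[3.5,0,0,0,0.75],[3.5,0,0,0,0.75],[0,0,0,0,0.75]]]'; python3 -c "
from h import *
nav([.421,.352,.042],106.3)"
```

```text
time: 1.73
position: [0.4234, 0.3552, 0.1012]
tool_rot: [-0.1, 0.702, 0.1, 0.698]
ft_force: [-1.1, -0.7, -0.6]
grip_width: 0.0654
t=1.73 tcp=[0.4234 0.3552 0.1012] jaw=106.2 toolx=[-0.005 -0.002 -1.   ] w=0.0654 F=[-1.1 -0.7 -0.6] | turn -0.001; shift cm before turn [ 5.93 -0.23 -0.29] after [ 5.93 -0.23 -0.29] q6=-1.36
```

```bash
python3 -m inch '[[[1.5,-0.2,-0.25,0,0.75],[2,0,0,0,0.75],[2.2,0,0,0,0.75],[0,0,0,0,0.75]]]'; python3 -c "
from h import *
nav([.421,.352,.042],106.3)"
```

```text
time: 2.07
position: [0.4197, 0.357, 0.0454]
tool_rot: [-0.101, 0.701, 0.102, 0.698]
ft_force: [-0.2, -0.7, -0.4]
grip_width: 0.0651
t=2.07 tcp=[0.4197 0.357  0.0454] jaw=106.5 toolx=[-0.005 -0.    -1.   ] w=0.0651 F=[-0.2 -0.7 -0.4] | turn 0.004; shift cm before turn [ 0.34 -0.52 -0.02] after [ 0.34 -0.52 -0.01] q6=-1.36
```

```bash
python3 -m inch '[[[0.3,-0.5,0,0,0.75],[0,0,0,0,0.75]]]'; python3 -c "
from h import *
nav([.421,.352,.042],106.3)
nav([.421,.352,.042],106.3)"; python3 -m inch '[[[0,0,0,0,0.2],[0,0,0,0,0.2],[0,0,0,0,0.2],[0,0,0,0,0.2],[0,0,0,0,0.2],[0,0,0,0,0.2]]]' 20;  python3 -c "
from h import *
nav([.421,.352,.15],106.3)"
```

```text
time: 2.23
position: [0.421, 0.3539, 0.0443]
tool_rot: [-0.102, 0.701, 0.103, 0.698]
ft_force: [0.2, 0.1, 0.3]
grip_width: 0.0656
t=2.23 tcp=[0.421  0.3539 0.0443] jaw=106.7 toolx=[-0.004  0.001 -1.   ] w=0.0656 F=[0.2 0.1 0.3] | turn 0.006; shift cm before turn [ 0.23 -0.18 -0.06] after [ 0.23 -0.18 -0.06] q6=-1.37
t=2.23 tcp=[0.421  0.3539 0.0443] jaw=106.7 toolx=[-0.004  0.001 -1.   ] w=0.0656 F=[0.2 0.1 0.3] | turn 0.006; shift cm before turn [ 0.23 -0.18 -0.06] after [ 0.23 -0.18 -0.06] q6=-1.37
time: 2.73
position: [0.4242, 0.3561, 0.0508]
tool_rot: [-0.101, 0.697, 0.104, 0.702]
ft_force: [-0.3, 1.2, -1.4]
grip_width: 0.033
t=2.73 tcp=[0.4242 0.3561 0.0508] jaw=106.7 toolx=[ 0.006  0.006 -1.   ] w=0.0330 F=[-0.3  1.2 -1.4] | turn 0.007; shift cm before turn [-9.92 -0.26 -0.36] after [-9.92 -0.27 -0.35] q6=-1.37
```

```bash
python3 -m inch '[[[-2.5,0,0,0,0.2],[-3,0,0,0,0.2],[-2,0,0,0,0.2],[0,0,0,0,0.2]]]'
python3 - <<'E'
from h import *
c=cam('wrist');I=camera('wrist')[:,:,::-1];cv2.imwrite('pics/w2.png',I)
J=camera('side')[:,:,::-1];cv2.imwrite('pics/s2.png',J)
nav([.4614,.1668,.125],106.3)
E
```

```text
time: 3.07
position: [0.4224, 0.3546, 0.1262]
tool_rot: [-0.101, 0.7, 0.103, 0.7]
ft_force: [1.0, 0.0, -1.1]
grip_width: 0.0324
t=3.17 tcp=[0.4208 0.3536 0.1234] jaw=106.6 toolx=[-0.004  0.001 -1.   ] w=0.0325 F=[ 0.  -0.7 -1.3] | turn 0.006; shift cm before turn [ -0.19 -19.06  -1.46] after [ -0.19 -19.07  -1.35] q6=-1.37
```

```bash
python3 -m inch '[[[-0.3,-3.5,-0.3,0,0.2],[0,-3.5,-0.3,0,0.2],[0,-3.5,-0.3,0,0.2],[0,-3.5,-0.3,0,0.2],[0,-2.5,-0.2,0,0.2],[0,-1.5,0,0,0.2],[0,0,0,0,0.2],[0,0,0,0,0.2]]]'
python3 - <<'E'
from h import *
c=cam('wrist');I=camera('wrist')[:,:,::-1];J=camera('side')[:,:,::-1];A=camera('scene')[:,:,::-1]
np.savez('w3.npz',K=c[0],d=c[1],R=c[2],t=c[3])
cr=lambda X,x,y,w,h:cv2.resize(X[y:y+h,x:x+w],(400,300),interpolation=cv2.INTER_CUBIC)
cv2.imwrite('pics/w3.png',I)
cv2.imwrite('pics/m3.png',np.vstack([np.hstack([cr(J,180,120,160,120),cr(A,270,170,160,120)]),cv2.resize(I,(400,300))@np.eye(3) if 0 else np.hstack([cv2.resize(I,(400,300)),cr(I,60,120,320,240)])]))
nav([.4614,.1668,.125],106.3)
E
```

```text
time: 3.83
position: [0.4538, 0.1704, 0.1147]
tool_rot: [-0.103, 0.707, 0.104, 0.692]
ft_force: [0.4, 0.5, -0.7]
grip_width: 0.0324
t=3.98 tcp=[0.454  0.1718 0.1153] jaw=107.0 toolx=[-0.021 -0.001 -1.   ] w=0.0328 F=[-0.3  0.6 -1.1] | turn 0.013; shift cm before turn [-0.98 -0.69  0.54] after [-0.98 -0.69  0.55] q6=-1.74
```

View pics/m3.png

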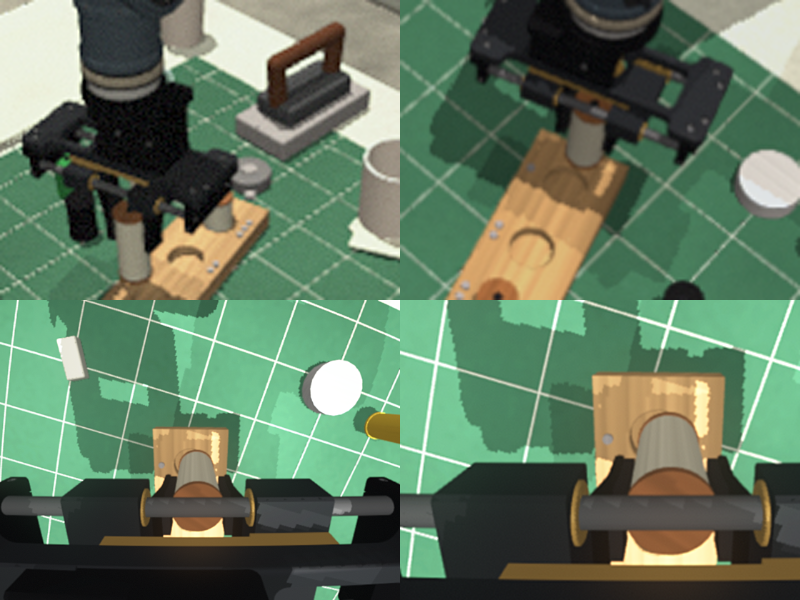

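Run:
```python
from h import *
print(tri('scene',(344,233),'side',(234,229)))
for z in (.05,.06,.065,.07,.075): 
    # predicted pixel of bottom centre and front-edge
    print(z,proj('scene',(.4545,.171,z)),proj('side',(.4545,.171,z)))
```

```text
(array([0.45079744, 0.17334013, 0.05940712]), np.float64(0.004659834784771583))
0.05 [[340.52431913 235.72455779]] [[235.05723173 231.30739711]]
0.06 [[341.00211773 233.37431404]] [[234.78704978 228.45292459]]
0.065 [[341.24364425 232.18567331]] [[234.65073581 227.0118076 ]]
0.07 [[341.48694679 230.98788719]] [[234.51359738 225.56132391]]
0.075 [[341.73204405 229.78085433]] [[234.37562757 224.10138762]]
```

```bash
python3 -m inch '[[[0.5,-0.5,0.55,0,0.2],[1,0,0,0,0.2],[0,0,0,0,0.2]]]'; python3 -c "
from h import *
nav([.4614,.1668,.062],106.3)"
```

```text
time: 4.23
position: [0.4605, 0.1711, 0.0989]
tool_rot: [-0.106, 0.706, 0.107, 0.692]
ft_force: [0.1, 0.4, -1.1]
grip_width: 0.0328
t=4.23 tcp=[0.4605 0.1711 0.0989] jaw=107.3 toolx=[-0.02  -0.001 -1.   ] w=0.0328 F=[ 0.1  0.4 -1.1] | turn 0.018; shift cm before turn [ 3.68 -0.46  0.03] after [ 3.68 -0.46  0.03] q6=-1.75
```

```bash
python3 -m inch '[[[0.5,-0.4,0.1,0.015,0.2],[0.5,0,0.05,0,0.2],[0,0,0,0,0.2]]]'; python3 -c "
from h import *
nav([.4614,.1668,.062],106.3)
c=cam('wrist');I=camera('wrist')[:,:,::-1];cv2.imwrite('pics/w4.png',I)
cv2.imwrite('pics/s4.png',camera('side')[:,:,::-1])
cv2.imwrite('pics/a4.png',camera('scene')[:,:,::-1])
"
```

```text
time: 4.48
position: [0.4628, 0.1687, 0.0869]
tool_rot: [-0.101, 0.707, 0.102, 0.692]
ft_force: [-0.1, -0.8, -1.3]
grip_width: 0.0327
t=4.48 tcp=[0.4628 0.1687 0.0869] jaw=106.5 toolx=[-0.021 -0.001 -1.   ] w=0.0327 F=[-0.1 -0.8 -1.3] | turn 0.003; shift cm before turn [ 2.5  -0.16 -0.13] after [ 2.5  -0.16 -0.13] q6=-1.74
```

```bash
python3 -m inch '[[[0.5,-0.15,-0.05,0,0.2],[0.4,0,0,0,0.2],[0,0,0,0,0.2]]]'; python3 -c "
from h import *
nav([.4614,.1668,.062],106.3)"; python3 -m inch '[[[0.4,0,0,0,0.2],[0.3,0,0,0,0.2],[0,0,0,0,0.2]]]'; python3 -c "
from h import *
nav([.4614,.1668,.062],106.3)"
```

```text
time: 4.88
position: [0.4634, 0.167, 0.0788]
tool_rot: [-0.101, 0.706, 0.102, 0.694]
ft_force: [-0.0, 0.4, -1.5]
grip_width: 0.0327
t=4.88 tcp=[0.4634 0.167  0.0788] jaw=106.5 toolx=[-0.017 -0.001 -1.   ] w=0.0327 F=[-0.   0.4 -1.5] | turn 0.003; shift cm before turn [ 1.69  0.03 -0.17] after [ 1.69  0.03 -0.17] q6=-1.74
time: 5.13
position: [0.4637, 0.1669, 0.0715]
tool_rot: [-0.101, 0.705, 0.102, 0.694]
ft_force: [1.2, 0.2, 2.8]
grip_width: 0.0325
t=5.13 tcp=[0.4637 0.1669 0.0715] jaw=106.5 toolx=[-0.016 -0.001 -1.   ] w=0.0325 F=[1.2 0.2 2.8] | turn 0.003; shift cm before turn [ 0.96  0.05 -0.21] after [ 0.96  0.05 -0.21] q6=-1.74
```

```bash
python3 -m inch '[[[0,0,-0.15,0,0.2],[0.3,0,0,0,0.2],[0,0,0,0,0.2]]]'
python3 - <<'E'
from h import *
nav([.4614,.1668,.062],106.3)
I=camera('wrist')[:,:,::-1];J=camera('side')[:,:,::-1];A=camera('scene')[:,:,::-1]
cr=lambda X,x,y,w,h:cv2.resize(X[y:y+h,x:x+w],(400,300),interpolation=cv2.INTER_CUBIC)
cv2.imwrite('pics/m5.png',np.vstack([np.hstack([cr(J,200,190,80,60),cr(A,300,205,80,60)]),np.hstack([cr(I,160,160,200,150),cr(J,180,150,160,120)])]))
E
```

```text
time: 5.38
position: [0.466, 0.1671, 0.0704]
tool_rot: [-0.1, 0.702, 0.102, 0.697]
ft_force: [-0.8, 0.4, -0.5]
grip_width: 0.0329
t=5.38 tcp=[0.466  0.1671 0.0704] jaw=106.4 toolx=[-0.007  0.001 -1.   ] w=0.0329 F=[-0.8  0.4 -0.5] | turn 0.003; shift cm before turn [ 0.84  0.1  -0.45] after [ 0.84  0.1  -0.45] q6=-1.74
```

View pics/m5.png

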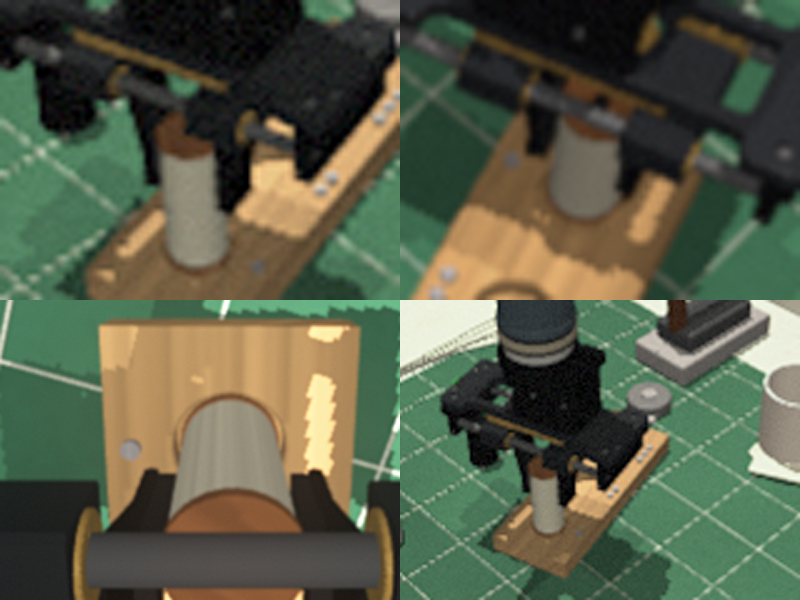

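The wrist crop shows the tall spool's lower flange inside the pocket one rim: the thread enters the hole with a gap on both sides. I'll keep lowering until it seats.

```bash
python3 -m inch '[[[0.3,0,-0.2,0,0.2],[0.4,0,-0.1,0,0.2],[0,0,0,0,0.2]]]'; python3 -c "
from h import *
nav([.4614,.1668,.062],106.3)";  python3 -m inch '[[[0.4,0,0,0,0.2],[0.3,0,0,0,0.2]]]'; python3 -c "
from h import *
nav([.4614,.1668,.062],106.3)"
```

```text
time: 5.78
position: [0.4642, 0.1664, 0.0629]
tool_rot: [-0.1, 0.701, 0.102, 0.699]
ft_force: [0.4, 0.4, -2.0]
grip_width: 0.0323
t=5.78 tcp=[0.4642 0.1664 0.0629] jaw=106.4 toolx=[-0.004  0.001 -1.   ] w=0.0323 F=[ 0.4  0.4 -2. ] | turn 0.003; shift cm before turn [ 0.09  0.12 -0.26] after [ 0.09  0.12 -0.26] q6=-1.74
time: 5.95
position: [0.4642, 0.1659, 0.0568]
tool_rot: [-0.101, 0.701, 0.102, 0.699]
ft_force: [-3.5, -3.1, 28.1]
grip_width: 0.0327
t=5.95 tcp=[0.4642 0.1659 0.0568] jaw=106.5 toolx=[-0.003  0.001 -1.   ] w=0.0327 F=[-3.5 -3.1 28.1] | turn 0.004; shift cm before turn [-0.52  0.16 -0.25] after [-0.52  0.16 -0.25] q6=-1.74
```

```bash
python3 -m inch '[[[-0.05,0,-0.05,0,0.2],[0,0,0,0,0.65],[0,0,0,0,0.65],[0,0,0,0,0.65],[0,0,0,0,0.65]]]'; python3 -c "
from h import *
nav([.574,.303,.15],106.3)"
```

```text
time: 6.37
position: [0.4602, 0.1651, 0.056]
tool_rot: [-0.101, 0.704, 0.102, 0.696]
ft_force: [0.8, 0.1, -0.6]
grip_width: 0.0511
t=6.37 tcp=[0.4602 0.1651 0.056 ] jaw=106.5 toolx=[-0.011 -0.001 -1.   ] w=0.0511 F=[ 0.8  0.1 -0.6] | turn 0.004; shift cm before turn [-9.53 10.01 14.73] after [-9.53 10.06 14.69] q6=-1.74
```

```bash
python3 -m inch '[[[-1.5,0,0,0,0.7],[-2.5,0,0,0,0.75],[-3,0,0,0,0.75],[-2.5,0,0,0,0.75],[-0.5,0,0,0,0.75]]]'; python3 -m inch '[[[0,2,3,0,0.75],[0,2,3,0,0.75],[0,2,3,0,0.75],[0,2,3,0,0.75],[0,2,2.5,0,0.75],[0,0,0,0,0.75],[0,0,0,0,0.75]]]'
python3 - <<'E'
from h import *
c=cam('wrist');I=camera('wrist')[:,:,::-1];J=camera('side')[:,:,::-1]
cv2.imwrite('pics/w6.png',I);cv2.imwrite('pics/s6.png',J);cv2.imwrite('pics/a6.png',camera('scene')[:,:,::-1])
np.savez('w6.npz',K=c[0],d=c[1],R=c[2],t=c[3])
print(proj('wrist',(.574,.304,.05),c),proj('wrist',(.4614,.1668,.088),c))
nav([.574,.303,.036],106.3)
cv2.imwrite('pics/m6.png',np.hstack([cv2.resize(I,(400,300)),cv2.resize(J[130:280,150:350],(400,300))]))
E
```

```text
time: 6.78
position: [0.4575, 0.1648, 0.1553]
tool_rot: [-0.101, 0.709, 0.102, 0.691]
ft_force: [0.3, 0.8, -1.1]
grip_width: 0.0649
time: 7.37
position: [0.5678, 0.3066, 0.1479]
tool_rot: [-0.1, 0.711, 0.101, 0.688]
ft_force: [-0.3, 0.4, -0.1]
grip_width: 0.0654
[[271.02203455 228.00797348]] [[114.74003885  25.62685452]]
t=7.52 tcp=[0.5668 0.305  0.1485] jaw=106.3 toolx=[-0.033 -0.004 -0.999] w=0.0653 F=[-0.2 -0.2  0.2] | turn -0.001; shift cm before turn [11.22 -0.46  1.01] after [11.22 -0.46  1.01] q6=-1.54
```

View pics/m6.png

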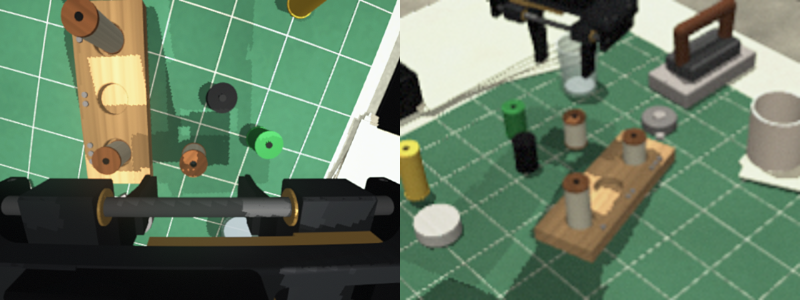

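The tall spool stands in pocket one. The short spool's flange is at about (270,227), against a prediction of (271,228). Now I'll go down to it.

```bash
python3 -m inch '[[[2.5,-0.4,0.8,0,0.75],[2.5,0,0.1,0,0.75],[2.5,0,0.1,0,0.75],[0,0,0,0,0.75]]]'
python3 - <<'E'
from h import *
z=np.load('w6.npz');c=(z['K'],z['d'],z['R'],z['t'])
print('p2',plane('wrist',(158,137),.022,c),'short',plane('wrist',(270,227),.05,c))
nav([.574,.304,.033],106.3)
E
```

```text
time: 7.85
position: [0.5735, 0.2994, 0.0736]
tool_rot: [-0.099, 0.712, 0.099, 0.688]
ft_force: [-0.6, 0.0, -0.6]
grip_width: 0.065
p2 [0.52877016 0.18486427 0.022     ] short [0.57337993 0.30290551 0.05      ]
t=7.85 tcp=[0.5735 0.2994 0.0736] jaw=106.1 toolx=[-0.033 -0.004 -0.999] w=0.0650 F=[-0.6  0.  -0.6] | turn -0.004; shift cm before turn [4.05 0.41 0.31] after [4.05 0.41 0.31] q6=-1.55
```

```bash
python3 -m inch '[[[1.5,0.35,0.2,0,0.75],[1.5,0,0.05,0,0.75],[0.8,0,0.05,0,0.75],[0,0,0,0,0.75]]]'; python3 -c "
from h import *
nav([.574,.303,.033],106.3)"
```

```text
time: 8.18
position: [0.5724, 0.2994, 0.0371]
tool_rot: [-0.098, 0.713, 0.097, 0.687]
ft_force: [0.3, -0.1, 0.1]
grip_width: 0.0652
t=8.18 tcp=[0.5724 0.2994 0.0371] jaw=105.8 toolx=[-0.036 -0.006 -0.999] w=0.0652 F=[ 0.3 -0.1  0.1] | turn -0.009; shift cm before turn [0.41 0.3  0.26] after [0.41 0.3  0.27] q6=-1.54
```

```bash
python3 -m inch '[[[0.5,0.3,0.25,0,0.75],[0.1,0,0,0,0.2],[0.1,0,0,0,0.2],[0.1,0,0,0,0.2],[0.05,0,0,0,0.2],[0,0,0,0,0.2],[0,0,0,0,0.2]]]' 20; python3 -c "
from h import *
nav([.5287,.1853,.12],106.3)"
```

```text
time: 8.77
position: [0.5762, 0.3033, 0.0335]
tool_rot: [-0.097, 0.711, 0.097, 0.69]
ft_force: [0.5, 0.8, -0.2]
grip_width: 0.0331
t=8.77 tcp=[0.5762 0.3033 0.0335] jaw=105.8 toolx=[-0.029 -0.004 -1.   ] w=0.0331 F=[ 0.5  0.8 -0.2] | turn -0.009; shift cm before turn [ -8.46 -10.02  -8.03] after [-8.46 -9.95 -8.12] q6=-1.54
```

```bash
python3 -m inch '[[[-2,0,0,0,0.2],[-3,0,0,0,0.2],[-2.5,0,0,0,0.2],[0,-2.4,-2,0,0.2],[0,-2.4,-2,0,0.2],[0,-2.4,-2,0,0.2],[0,-2.2,-1.6,0,0.2],[0,0,0,0,0.2]]]'; python3 -c "
from h import *
nav([.5287,.1853,.06],106.3)"
```

```text
time: 9.43
position: [0.5301, 0.1913, 0.1142]
tool_rot: [-0.099, 0.709, 0.099, 0.691]
ft_force: [-0.4, -0.7, -0.7]
grip_width: 0.0318
t=9.43 tcp=[0.5301 0.1913 0.1142] jaw=106.1 toolx=[-0.025 -0.003 -1.   ] w=0.0318 F=[-0.4 -0.7 -0.7] | turn -0.003; shift cm before turn [ 5.42 -0.56 -0.17] after [ 5.42 -0.56 -0.17] q6=-1.70
```

```bash
python3 -m inch '[[[1.5,-0.45,-0.05,0,0.2],[1.5,0,0,0,0.2],[1,0,0,0,0.2],[0,0,0,0,0.2]]]'
python3 - <<'E'
from h import *
nav([.5287,.1853,.042],106.3)
c=cam('wrist');I=camera('wrist')[:,:,::-1];J=camera('side')[:,:,::-1];A=camera('scene')[:,:,::-1]
cr=lambda X,x,y,w,h:cv2.resize(X[y:y+h,x:x+w],(400,300),interpolation=cv2.INTER_CUBIC)
cv2.imwrite('pics/m7.png',np.vstack([np.hstack([cr(J,210,170,100,75),cr(A,270,215,100,75)]),np.hstack([cr(I,140,160,240,180),cv2.resize(I,(400,300))])]))
E
```

```text
time: 9.77
position: [0.5318, 0.1859, 0.0753]
tool_rot: [-0.097, 0.707, 0.098, 0.693]
ft_force: [-0.4, 0.3, -0.7]
grip_width: 0.0319
t=9.77 tcp=[0.5318 0.1859 0.0753] jaw=105.9 toolx=[-0.02  -0.002 -1.   ] w=0.0319 F=[-0.4  0.3 -0.7] | turn -0.007; shift cm before turn [ 3.33  0.02 -0.25] after [ 3.33  0.02 -0.25] q6=-1.71
```

View pics/m7.png

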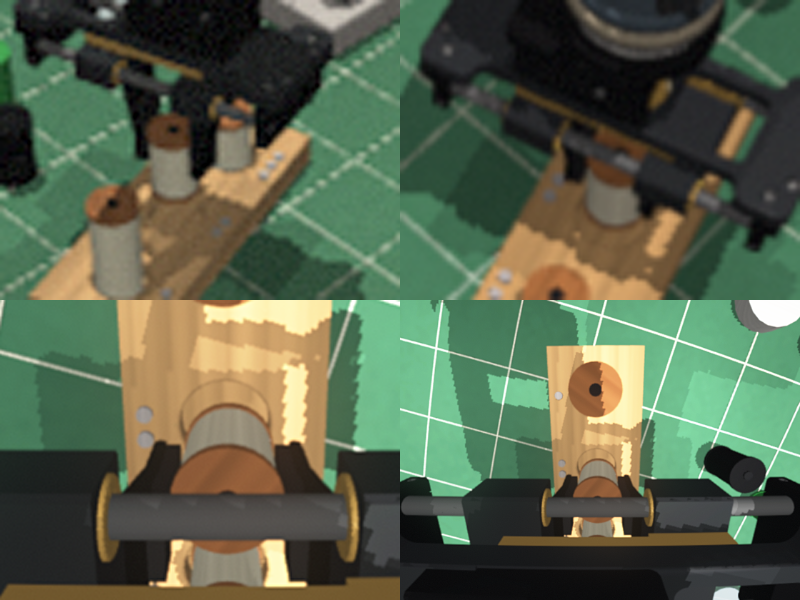

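The short spool hangs upright over pocket two and is slightly too far towards pocket three. I'll correct by -2 mm and lower it.

```bash
python3 -m inch '[[[0.5,0,-0.25,0,0.2],[0.5,0,0,0,0.2],[0.3,0,0,0,0.2],[0,0,0,0,0.2]]]';python3 -c "
from h import *
nav([.5287,.1853,.042],106.3)"; python3 -m inch '[[[0.5,0,-0.1,0,0.2],[0.5,0,0,0,0.2]]]'; python3 -c "
from h import *
nav([.5287,.1853,.042],106.3)"
```

```text
time: 10.25
position: [0.5318, 0.187, 0.0648]
tool_rot: [-0.098, 0.704, 0.099, 0.696]
ft_force: [0.1, -0.1, -1.0]
grip_width: 0.0317
t=10.25 tcp=[0.5318 0.187  0.0648] jaw=106.0 toolx=[-0.012 -0.    -1.   ] w=0.0317 F=[ 0.1 -0.1 -1. ] | turn -0.005; shift cm before turn [ 2.28 -0.08 -0.32] after [ 2.28 -0.08 -0.32] q6=-1.71
time: 10.42
position: [0.5315, 0.187, 0.055]
tool_rot: [-0.098, 0.703, 0.099, 0.697]
ft_force: [-0.2, 1.3, -1.0]
grip_width: 0.0322
t=10.42 tcp=[0.5315 0.187  0.055 ] jaw=106.0 toolx=[-0.009 -0.    -1.   ] w=0.0322 F=[-0.2  1.3 -1. ] | turn -0.004; shift cm before turn [ 1.31 -0.09 -0.3 ] after [ 1.31 -0.09 -0.3 ] q6=-1.71
```

```bash
python3 -m inch '[[[0,-0.1,-0.35,0,0.2],[0.1,0,-0.05,0,0.2]]]';python3 -c "
from h import *
nav([.5287,.1853,.042],106.3)"; python3 -m inch '[[[0.4,0,-0.05,0,0.2],[0.4,0,-0.05,0,0.2]]]'; python3 -c "
from h import *
nav([.5287,.1853,.042],106.3)"
```

```text
time: 10.58
position: [0.5281, 0.1848, 0.0532]
tool_rot: [-0.098, 0.703, 0.099, 0.697]
ft_force: [-0.1, -0.8, -0.4]
grip_width: 0.0321
t=10.58 tcp=[0.5281 0.1848 0.0532] jaw=106.1 toolx=[-0.009 -0.    -1.   ] w=0.0321 F=[-0.1 -0.8 -0.4] | turn -0.004; shift cm before turn [1.12 0.02 0.08] after [1.12 0.02 0.08] q6=-1.72
time: 10.75
position: [0.5279, 0.1844, 0.0453]
tool_rot: [-0.098, 0.702, 0.099, 0.698]
ft_force: [1.2, -0.3, -0.8]
grip_width: 0.0318
t=10.75 tcp=[0.5279 0.1844 0.0453] jaw=106.0 toolx=[-0.006  0.    -1.   ] w=0.0318 F=[ 1.2 -0.3 -0.8] | turn -0.004; shift cm before turn [0.33 0.06 0.1 ] after [0.33 0.06 0.1 ] q6=-1.72
```

```bash
python3 -m inch '[[[0.25,0,0.05,0,0.2],[0.2,0,0,0,0.2]]]';python3 -c "
from h import *
nav([.5287,.1853,.042],106.3)"
```

```text
time: 10.92
position: [0.5289, 0.185, 0.0408]
tool_rot: [-0.098, 0.702, 0.099, 0.699]
ft_force: [-1.4, 4.5, 18.3]
grip_width: 0.0318
t=10.92 tcp=[0.5289 0.185  0.0408] jaw=106.0 toolx=[-0.005  0.001 -1.   ] w=0.0318 F=[-1.4  4.5 18.3] | turn -0.006; shift cm before turn [-0.12  0.04 -0.01] after [-0.12  0.04 -0.01] q6=-1.72
```

```bash
python3 -m inch '[[[-0.05,0,0,0,0.2],[0,0,0,0,0.6],[0,0,0,0,0.6],[0,0,0,0,0.6],[0,0,0,0,0.6],[-1.5,0,0,0,0.6],[-2,0,0,0,0.6],[-3,0,0,0,0.6]]]'; python3 -m inch '[[[-3.5,0,0,0.1,0.7],[-3.5,0,0,0.1,0.7],[-3.5,0,0,0.08,0.7],[-3.5,0,0,0,0.7],[-3.5,0,0,0,0.7],[-3,0,0,0,0.7]]]'; python3 -c "
from h import *
nav([.6,-.13,.33],90)"
```

```text
time: 11.58
position: [0.5235, 0.1841, 0.101]
tool_rot: [-0.097, 0.708, 0.099, 0.692]
ft_force: [0.1, -0.2, 0.0]
grip_width: 0.0519
time: 12.08
position: [0.5243, 0.1834, 0.3122]
tool_rot: [0.005, 0.719, -0.007, 0.695]
ft_force: [0.5, 0.4, 0.1]
grip_width: 0.0607
t=12.08 tcp=[0.5243 0.1834 0.3122] jaw=89.1 toolx=[-0.034 -0.003 -0.999] w=0.0607 F=[0.5 0.4 0.1] | turn -0.016; shift cm before turn [ -1.95 -31.21   8.02] after [ -1.93 -31.34   7.51] q6=-1.42
```

```bash
python3 -m inch '[[[-0.3,-4,1,0,0.7],[-0.3,-4,1,0,0.7],[-0.3,-4,1,0,0.7],[-0.3,-4,1,0,0.7],[-0.3,-4,1,0,0.7],[-0.3,-4,1,0,0.7],[-0.3,-4,1,0,0.7],[0,-2,0.5,0,0.7]]]'
python3 - <<'E'
from h import *
c=cam('wrist');I=camera('wrist')[:,:,::-1];J=camera('side')[:,:,::-1];A=camera('scene')[:,:,::-1]
cv2.imwrite('pics/w8.png',I);cv2.imwrite('pics/s8.png',J);cv2.imwrite('pics/a8.png',A)
np.savez('w8.npz',K=c[0],d=c[1],R=c[2],t=c[3])
nav([.6,-.195,.18],90);print(proj('wrist',(.603,-.195,.228),c))
cr=lambda X,x,y,w,h:cv2.resize(X[y:y+h,x:x+w],(400,300),interpolation=cv2.INTER_CUBIC)
cv2.imwrite('pics/m8.png',np.vstack([np.hstack([cr(J,210,170,100,75),cr(A,270,215,120,90)]),np.hstack([cv2.resize(I,(400,300)),cr(A,70,70,180,135)])]))
E
```

```text
time: 12.75
position: [0.5995, -0.1192, 0.3432]
tool_rot: [0.001, 0.712, -0.001, 0.702]
ft_force: [1.0, 0.0, -0.2]
grip_width: 0.0609
t=12.90 tcp=[ 0.5986 -0.1162  0.3422] jaw=89.9 toolx=[-0.017  0.003 -1.   ] w=0.0609 F=[ 0.5  0.5 -0.1] | turn -0.002; shift cm before turn [16.19 -7.93  0.43] after [16.19 -7.93  0.41] q6=-1.94
[[193.67574221 218.70044887]]
```

View pics/m8.png

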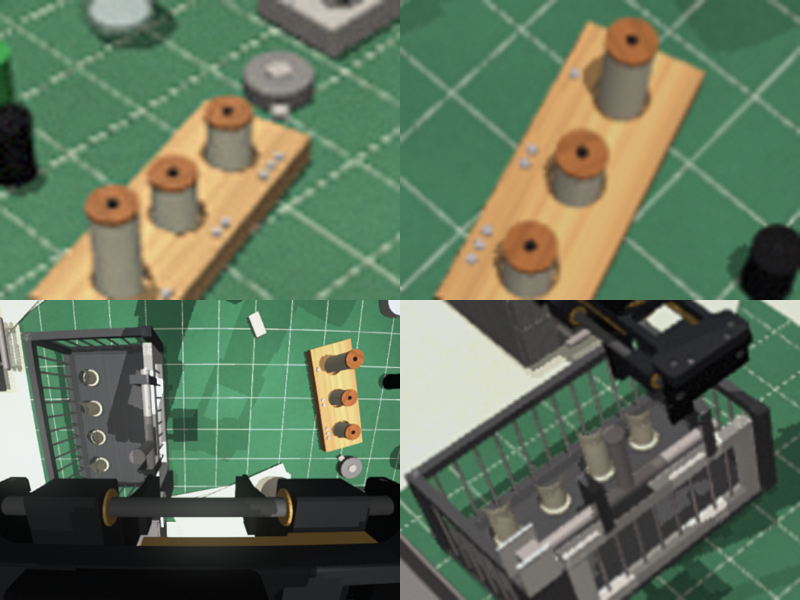

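Both spools are seated in pockets one and two. The gate is at the left of the wrist view, and I'll zoom in there to refine the handle position and gate direction.

Run:
```python
import cv2,numpy as np
I=cv2.imread('pics/w8.png')[40:250,150:290]
cv2.imwrite('pics/z8.png',cv2.resize(np.rot90(I),None,fx=3.8,fy=3.8,interpolation=cv2.INTER_CUBIC)[:532,:798])
```

```text
(no output)
```

View pics/z8.png

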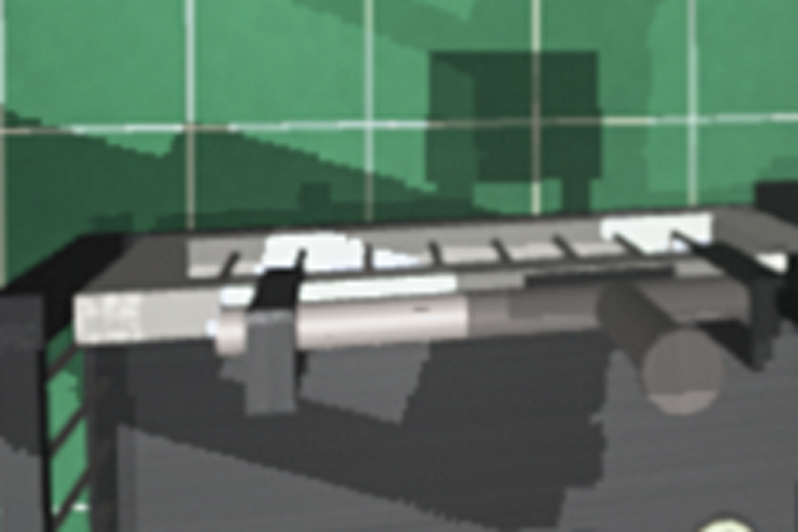

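Run:
```python
from h import *
z=np.load('w8.npz');c=(z['K'],z['d'],z['R'],z['t'])
f=lambda a,b:(289-b/3.8,40+a/3.8)
print('cap',plane('wrist',f(683,371),.228,c))
a=plane('wrist',f(78,320),.125,c);b=plane('wrist',f(780,264),.125,c);d=plane('wrist',f(455,283),.125,c)
print(a,b,d,np.degrees(np.arctan2(*(b-a)[1::-1])))
print('handle foot',plane('wrist',f(612,300),.152,c),'guide1',plane('wrist',f(271,375),.189,c))
nav([.602,-.196,.19],90)
```

```text
cap [ 0.60398354 -0.19720448  0.228     ]
[ 0.44649214 -0.19959713  0.125     ] [ 0.66715119 -0.19310159  0.125     ] [ 0.55755729 -0.19380156  0.125     ] 1.6861286310623016
handle foot [ 0.60275572 -0.19599365  0.152     ] guide1 [ 0.50617805 -0.20211171  0.189     ]
t=12.90 tcp=[ 0.5986 -0.1162  0.3422] jaw=89.9 toolx=[-0.017  0.003 -1.   ] w=0.0609 F=[ 0.5  0.5 -0.1] | turn -0.002; shift cm before turn [15.19 -8.02  0.62] after [15.19 -8.02  0.6 ] q6=-1.94
```

```bash
python3 -m inch '[[[1,-3.5,0.2,0,0.7],[1,-3.3,0.2,0,0.7],[1,-1.3,0,0,0.7],[1,0,0,0,0.7],[0,0,0,0,0.7]]]'; python3 -c "
from h import *
nav([.6035,-.1965,.187],91.5)"
```

```text
time: 13.32
position: [0.6004, -0.1907, 0.2994]
tool_rot: [0.002, 0.714, 0.005, 0.7]
ft_force: [0.0, -0.3, -0.3]
grip_width: 0.0613
t=13.32 tcp=[ 0.6004 -0.1907  0.2994] jaw=90.3 toolx=[-0.019  0.01  -1.   ] w=0.0613 F=[ 0.  -0.3 -0.3] | turn -0.022; shift cm before turn [11.23 -0.69  0.52] after [11.23 -0.7   0.51] q6=-2.06
```

```bash
python3 -m inch '[[[1.5,-0.65,0.4,-0.02,0.7],[2.5,0,0,0,0.7],[1,0,0,0,0.7],[0,0,0,0,0.7]]]'; python3 -c "
from h import *
nav([.6035,-.1965,.187],91.5)"
```

```text
time: 13.65
position: [0.6033, -0.188, 0.2487]
tool_rot: [-0.006, 0.714, 0.016, 0.7]
ft_force: [-0.1, 0.7, -0.2]
grip_width: 0.0605
t=13.65 tcp=[ 0.6033 -0.188   0.2487] jaw=91.8 toolx=[-0.019  0.014 -1.   ] w=0.0605 F=[-0.1  0.7 -0.2] | turn 0.005; shift cm before turn [ 6.15 -0.94  0.11] after [ 6.15 -0.94  0.11] q6=-2.08
```

```bash
python3 -m inch '[[[0,-0.9,0.1,0,0.7],[1,-0.1,0,0,0.7],[1.5,0,0,0,0.7],[0,0,0,0,0.7]]]'; python3 -c "
from h import *
nav([.6035,-.1965,.187],91.5)
I=camera('wrist')[:,:,::-1];J=camera('side')[:,:,::-1];A=camera('scene')[:,:,::-1]
cv2.imwrite('pics/m9.png',np.hstack([cv2.resize(J[150:300,310:510],(400,300)),cv2.resize(I,(400,300))]))"
```

```text
time: 13.98
position: [0.6061, -0.1953, 0.2258]
tool_rot: [-0.008, 0.712, 0.017, 0.702]
ft_force: [-0.8, 0.0, -0.6]
grip_width: 0.0609
t=13.98 tcp=[ 0.6061 -0.1953  0.2258] jaw=92.1 toolx=[-0.015  0.012 -1.   ] w=0.0609 F=[-0.8  0.  -0.6] | turn 0.010; shift cm before turn [ 3.88 -0.16 -0.21] after [ 3.88 -0.16 -0.21] q6=-2.10
```

View pics/m9.png

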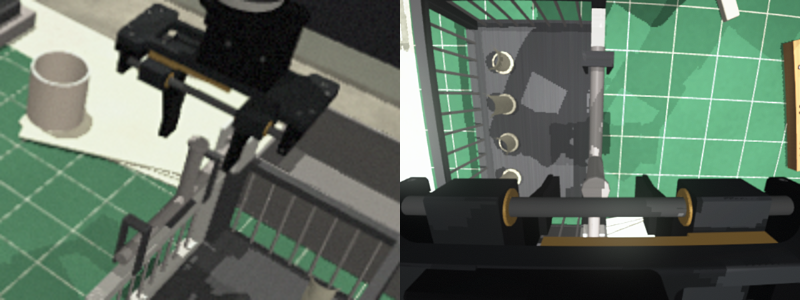

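The cap at (595,187) is centred between the fingers (550 to 645), so I'll go down.

```bash
python3 -m inch '[[[1.5,-0.1,-0.2,0,0.7],[1.5,0,0,0,0.7],[0.8,0,0,0,0.7],[0,0,0,0,0.7]]]'; python3 -c "
from h import *
nav([.6035,-.1965,.187],91.5)"
```

```text
time: 14.47
position: [0.6087, -0.1988, 0.1952]
tool_rot: [-0.011, 0.707, 0.014, 0.707]
ft_force: [-0.2, 0.1, -0.7]
grip_width: 0.0609
t=14.47 tcp=[ 0.6087 -0.1988  0.1952] jaw=92.1 toolx=[-0.     0.005 -1.   ] w=0.0609 F=[-0.2  0.1 -0.7] | turn 0.010; shift cm before turn [ 0.83  0.24 -0.51] after [ 0.83  0.24 -0.51] q6=-2.10
```

```bash
python3 -m inch '[[[0.5,0.2,-0.5,0,0.7],[0.4,0,-0.05,0,0.7],[0,0,0,0,0.1],[0,0,0,0,0.1],[0,0,0,0,0.1],[0,0,0,0,0.1],[0,0,0,0,0.1],[0,0,0,0,0.1]]]' 40;python3 -c "
from h import *
nav([.6035,-.1965,.187],91.5)"
```

```text
time: 15.13
position: [0.6046, -0.1978, 0.1896]
tool_rot: [-0.012, 0.705, 0.013, 0.709]
ft_force: [-0.5, -0.6, -0.7]
grip_width: 0.0289
t=15.13 tcp=[ 0.6046 -0.1978  0.1896] jaw=92.1 toolx=[ 0.006  0.001 -1.   ] w=0.0289 F=[-0.5 -0.6 -0.7] | turn 0.010; shift cm before turn [ 0.25  0.13 -0.11] after [ 0.25  0.13 -0.11] q6=-2.10
```

```bash
python3 -m inch '[[[0.1,0,0,0,0.1],[0.1,0,0,0,0.1],[0,0,0,0,0.1],[0,0,0,0,0.1],[0,0,0,0,0.1]]]' 40;python3 -c "
from h import *
nav([.6035,-.1965,.207],91.5)"
```

```text
time: 15.55
position: [0.605, -0.1971, 0.189]
tool_rot: [-0.012, 0.705, 0.013, 0.709]
ft_force: [-0.9, -0.2, 1.3]
grip_width: 0.0196
t=15.55 tcp=[ 0.605  -0.1971  0.189 ] jaw=92.1 toolx=[ 0.007  0.002 -1.   ] w=0.0196 F=[-0.9 -0.2  1.3] | turn 0.010; shift cm before turn [-1.8   0.06 -0.14] after [-1.8   0.06 -0.14] q6=-2.10
```

```bash
python3 -m inch '[[[0,0,0,0,0],[0,0,0,0,0],[0,0,0,0,0]]]' 50;python3 -c "
from h import *
nav([.6035,-.1965,.209],91.5)"
```

```text
time: 15.8
position: [0.6051, -0.197, 0.1889]
tool_rot: [-0.012, 0.704, 0.013, 0.709]
ft_force: [-0.8, 0.6, 2.4]
grip_width: 0.0191
t=15.80 tcp=[ 0.6051 -0.197   0.1889] jaw=92.1 toolx=[ 0.007  0.002 -1.   ] w=0.0191 F=[-0.8  0.6  2.4] | turn 0.010; shift cm before turn [-2.01  0.06 -0.14] after [-2.01  0.06 -0.14] q6=-2.10
```

The width reads 19.1 mm, which is neither the 16 mm handle nor the 22 mm cap, so one pad may be on the cap. I'll reopen, go 10 mm lower and regrip.

```bash
python3 -m inch '[[[0,0,0,0,0.5],[0,0,0,0,0.5],[0,0,0,0,0.5],[0.5,0,-0.1,0,0.5],[0.5,0,0,0,0.5],[0.3,0,0,0,0.5]]]' 40;python3 -c "
from h import *
nav([.6035,-.1965,.178],91.5)"
```

```text
time: 16.3
position: [0.6046, -0.198, 0.175]
tool_rot: [-0.013, 0.704, 0.013, 0.71]
ft_force: [0.7, 0.2, -0.2]
grip_width: 0.0427
t=16.30 tcp=[ 0.6046 -0.198   0.175 ] jaw=92.1 toolx=[ 0.009  0.    -1.   ] w=0.0427 F=[ 0.7  0.2 -0.2] | turn 0.010; shift cm before turn [-0.3   0.15 -0.1 ] after [-0.3   0.15 -0.1 ] q6=-2.10
```

```bash
python3 -m inch '[[[-0.2,0.1,-0.1,0,0],[0,0,0,0,0],[0,0,0,0,0],[0,0,0,0,0],[0,0,0,0,0],[0,0,0,0,0],[0,0,0,0,0],[0,0,0,0,0]]]' 50;python3 -c "
from h import *
nav([.6035,-.1965,.198],91.5)"
```

```text
time: 16.97
position: [0.6025, -0.1969, 0.1752]
tool_rot: [-0.012, 0.705, 0.013, 0.709]
ft_force: [-0.8, 0.2, -0.1]
grip_width: 0.0152
t=16.97 tcp=[ 0.6025 -0.1969  0.1752] jaw=92.1 toolx=[ 0.006  0.001 -1.   ] w=0.0152 F=[-0.8  0.2 -0.1] | turn 0.010; shift cm before turn [-2.28  0.04  0.11] after [-2.28  0.04  0.11] q6=-2.10
```

The width is now 15.2 mm, so the handle itself is gripped. Next I'll lift the bolt about 20 mm.

```bash
python3 -m inch '[[[-0.6,0,0,0,0],[-0.6,0,0,0,0],[-0.5,0,0,0,0],[0,0,0,0,0]]]' 50;python3 -c "
from h import *
nav([.6035,-.1965,.196],91.5)"
```

```text
time: 17.3
position: [0.6022, -0.1969, 0.1925]
tool_rot: [-0.012, 0.705, 0.013, 0.709]
ft_force: [0.2, -0.6, -2.0]
grip_width: 0.0149
t=17.30 tcp=[ 0.6022 -0.1969  0.1925] jaw=92.1 toolx=[ 0.004  0.002 -1.   ] w=0.0149 F=[ 0.2 -0.6 -2. ] | turn 0.010; shift cm before turn [-0.35  0.04  0.14] after [-0.35  0.04  0.13] q6=-2.10
```

```bash
python3 -m inch '[[[-0.45,0,0,0,0],[0,0,-0.4,0,0],[0,0,-0.5,0,0],[0,0,0,0,0]]]' 50;python3 -c "
from h import *
nav([.5485,-.198,.1965],91.5)"
```

```text
time: 17.63
position: [0.5934, -0.1969, 0.1982]
tool_rot: [-0.012, 0.704, 0.013, 0.71]
ft_force: [0.5, -0.8, -2.6]
grip_width: 0.0152
t=17.63 tcp=[ 0.5934 -0.1969  0.1982] jaw=92.1 toolx=[ 0.007  0.002 -1.   ] w=0.0152 F=[ 0.5 -0.8 -2.6] | turn 0.010; shift cm before turn [ 0.14  0.05 -4.49] after [ 0.14  0.01 -4.49] q6=-2.11
```

```bash
python3 -m inch '[[[0.1,0,-0.7,0,0],[0,0,-0.8,0,0],[0,0,-0.8,0,0],[0,0,-0.8,0,0],[0,0,0,0,0]]]' 50;python3 -c "
from h import *
nav([.5485,-.198,.1965],91.5)"
```

```text
time: 18.05
position: [0.5585, -0.1974, 0.1965]
tool_rot: [-0.012, 0.705, 0.014, 0.709]
ft_force: [0.2, 0.3, -2.3]
grip_width: 0.0149
t=18.05 tcp=[ 0.5585 -0.1974  0.1965] jaw=92.1 toolx=[ 0.006  0.003 -1.   ] w=0.0149 F=[ 0.2  0.3 -2.3] | turn 0.010; shift cm before turn [-0.01 -0.02 -1.  ] after [-0.01 -0.03 -1.  ] q6=-2.14
```

```bash
python3 -m inch '[[[0,0,-0.6,0,0],[0,0,-0.4,0,0],[0,0,-0.2,0,0]]]' 50;python3 -c "
from h import *
nav([.5485,-.198,.1965],91.5)"
```

```text
time: 18.3
position: [0.5482, -0.1978, 0.1973]
tool_rot: [-0.011, 0.702, 0.013, 0.712]
ft_force: [7.6, 1.9, -3.6]
grip_width: 0.0154
t=18.30 tcp=[ 0.5482 -0.1978  0.1973] jaw=91.9 toolx=[ 0.015  0.003 -1.   ] w=0.0154 F=[ 7.6  1.9 -3.6] | turn 0.008; shift cm before turn [ 0.08 -0.02  0.03] after [ 0.08 -0.02  0.03] q6=-2.15
```

The bolt is at its back stop: 54 mm drawn, with 7.6 N of reaction. Now the swing, in small arc rows that turn with the gate.

```bash
cat >> h.py <<'E'
def gate():
    o=robot.get_obs();p=o['position'];v=p[:2]-np.array([.4435,-.200]);R=Ro.from_quat(o['tool_rot']).as_matrix()
    print('t%.2f'%o['time'],p.round(4),'r %.4f ang %.1f jaw-90 %.1f'%(np.linalg.norm(v),np.degrees(np.arctan2(v[1],v[0])),np.degrees(np.arctan2(R[1,1],R[0,1]))-90),'F',o['ft_force'].round(1),'w %.4f'%o['grip_width'],'toolx',R[:,0].round(3))
E
python3 -m inch '[[[0,0.55,0,-0.05,0],[0,0.55,0,-0.05,0],[0,0.55,0,-0.05,0],[0,0.55,0,-0.05,0]]]' 55;python3 -c "
from h import *
gate()"
```

```text
time: 18.63
position: [0.5467, -0.1797, 0.1984]
tool_rot: [-0.086, 0.695, 0.082, 0.709]
ft_force: [2.1, -1.2, -2.7]
grip_width: 0.015
t18.63 [ 0.5467 -0.1797  0.1984] r 0.1052 ang 11.1 jaw-90 13.6 F [ 2.1 -1.2 -2.7] w 0.0150 toolx [ 0.02  -0.003 -1.   ]
```

```bash
python3 -m inch '[[[0,0.55,0,-0.05,0],[0,0.55,0,-0.05,0],[0,0.55,0,-0.05,0],[0,0.55,0,-0.04,0],[0,0,0,0,0]]]' 55;python3 -c "
from h import *
gate()"
```

```text
time: 19.05
position: [0.5405, -0.1589, 0.1988]
tool_rot: [-0.155, 0.683, 0.149, 0.698]
ft_force: [2.6, 0.1, -3.3]
grip_width: 0.0149
t19.05 [ 0.5405 -0.1589  0.1988] r 0.1054 ang 23.0 jaw-90 24.8 F [ 2.6  0.1 -3.3] w 0.0149 toolx [ 0.023 -0.004 -1.   ]
```

```bash
python3 -m inch '[[[0,0.55,0,-0.05,0],[0,0.5,0,-0.05,0],[0,0.45,-0.02,-0.03,0],[0,0,0,0,0]]]' 55;python3 -c "
from h import *
gate()"
```

```text
time: 19.38
position: [0.5348, -0.1475, 0.1992]
tool_rot: [-0.2, 0.671, 0.191, 0.688]
ft_force: [2.1, -0.1, -2.2]
grip_width: 0.0153
t19.38 [ 0.5348 -0.1475  0.1992] r 0.1054 ang 29.9 jaw-90 32.0 F [ 2.1 -0.1 -2.2] w 0.0153 toolx [ 0.027 -0.006 -1.   ]
```

```bash
python3 -m inch '[[[0,0.3,0,-0.01,0],[0,0,0,0,0],[0,0,0,0,0],[0,0,0,0,0]]]' 55;python3 - <<'E'
from h import *
gate()
I=camera('wrist')[:,:,::-1];J=camera('side')[:,:,::-1];A=camera('scene')[:,:,::-1]
cv2.imwrite('pics/m12.png',np.vstack([np.hstack([cv2.resize(J,(400,300)),cv2.resize(A,(400,300))]),np.hstack([cv2.resize(J[180:345,330:550],(400,300)),cv2.resize(I,(400,300))])]))
gate()
E
```

```text
time: 19.72
position: [0.5345, -0.1469, 0.1997]
tool_rot: [-0.203, 0.67, 0.191, 0.688]
ft_force: [3.2, -0.1, -3.0]
grip_width: 0.0149
t19.72 [ 0.5345 -0.1469  0.1997] r 0.1054 ang 30.2 jaw-90 32.4 F [ 3.2 -0.1 -3. ] w 0.0149 toolx [ 0.029 -0.008 -1.   ]
t19.87 [ 0.5345 -0.147   0.1997] r 0.1054 ang 30.2 jaw-90 32.4 F [ 2.5 -0.5 -3.3] w 0.0150 toolx [ 0.029 -0.009 -1.   ]
```

View pics/m12.png

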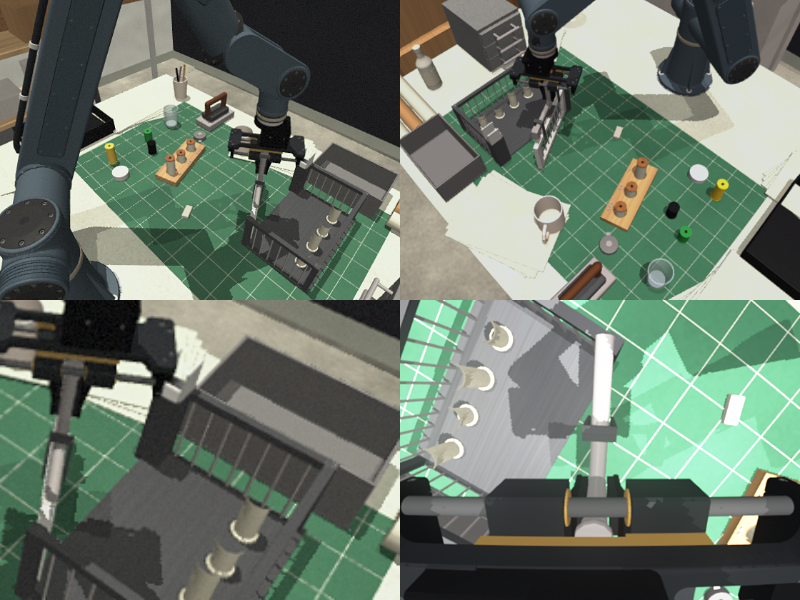

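The gate is ajar with the handle gripped, the three spools are upright in the carrier, and the bystanders have not moved. I'll nudge the gate about one degree and check it holds still.

```bash
python3 -m inch '[[[0,0.4,0,-0.01,0],[0,0,0,0,0],[0,0,0,0,0],[0,0,0,0,0],[0,0,0,0,0],[0,0,0,0,0]]]' 55;python3 - <<'E'
from h import *
gate()
for i in range(8):camera('side')
gate()
E
```

```text
time: 20.37
position: [0.5332, -0.1446, 0.2]
tool_rot: [-0.208, 0.668, 0.194, 0.687]
ft_force: [3.7, -2.1, -3.0]
grip_width: 0.0151
t20.37 [ 0.5332 -0.1446  0.2   ] r 0.1054 ang 31.7 jaw-90 33.1 F [ 3.7 -2.1 -3. ] w 0.0151 toolx [ 0.031 -0.011 -0.999]
t20.77 [ 0.5332 -0.1446  0.2   ] r 0.1054 ang 31.7 jaw-90 33.1 F [ 3.8 -1.8 -2.8] w 0.0148 toolx [ 0.031 -0.011 -0.999]
```

Gate angle is about 31.7° − 1.2° ≈ 30.5°, steady over 0.4 s. Handing in.

```bash
python3 -c "
from h import *
print(robot.hand_in())"
```

```text
the job is handed in; nothing more can be done
None
```

The job is done and handed in at about 21 s of the 61 s allowed; no verdict was given.

- **Spools:** I stood the tall spool in pocket one, then the short spool in pocket two, and let go of both. The pictures taken after release and the last ones before hand-in show all three spools upright in the carrier, and the other things where they were.
- **Bolt:** I lifted it about 21–23 mm and drew it back about 54 mm to its stop, where the reaction rose to about 8 N. It never caught on the lip.
- **Gate:** I swung it to about 30.5°, worked out from how far the handle moved. The pose did not change over 0.4 s, with the handle gripped (15 mm reading, 55 N set).

**What disagreed:**
- The first grip on the handle read 19 mm, probably part on the cap. I opened, went about 14 mm lower and regripped before lifting.
- The sideways force while holding the gate was at times lower than the spring figure suggests. The handle's distance from the hinge stayed at 105 mm, so it did not slip.
- The gate's shut direction is known only to about 1.5°, so the angle is good to about 1–2°.

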